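Shut the wide dust gate on the frame-building bench

TASK

The wide dust-extraction port on this bench is no longer needed. Push its sliding gate fully shut, until the spring catch snaps in behind it, then let go; leave the narrower gate open just as it is.

Things in the scene. Friction and masses are not known exactly. Their poses are not given: they have to be found in the camera images.
- wide_tab (a point): Centre of the upright steel push tab on the blade of the WIDE gate: the larger of two flat aluminium dust gates on the bench, with an 80 mm round port. Tab 8 mm thick (x), 44 wide (y), from 7 to 57 mm above the bench; this point is 34 mm up. x is level and points to the port: the gate shuts by sliding along +x. Behind the tab (-x) the bench is free between the guide rails.
- wide_gate (a joint): How far the wide gate is open, in m: 0 is shut against its end stop, 0.08 fully open. It slides stiffly (about 6 N; the catch adds 1 to 3 N over the last 40 mm) and stays where left. It runs between rails 14 mm high, 56 mm either side of the tab's centre; shut, the tab's inner face is 31 mm short of the gate's body (18 mm high, port collar 44 mm).
- wide_catch (a joint): Angle in rad of the wide gate's spring catch: steel finger 36 mm long, 20 to 26 mm above the bench, pivoted on the +y rail. 0: sprung in, at rest. A lug on the blade (12 mm wide, 30 mm high, 43 mm to the +y side of the tab's centre) presses it aside, to about 0.25, while closing; some 5 mm before the end stop it snaps back to 0 behind the lug and holds the gate.
- narrow_tab (a point): The same point on the push tab of the NARROWER gate, which is to stay open: alike, but with a 50 mm port, a tab 30 mm wide (8 mm thick, 7 to 57 mm above the bench) and guide rails 41 mm either side of the tab's centre.

How it is judged (in metres and radians):
At the end, for the whole second after the job is handed in: The wide gate is shut to within 7 mm of its stop and still, its spring catch is back at rest (below 0.06 rad) behind it, and the narrower gate's tab is within 12 mm of where it began (value of joint wide_gate below 0.007 m and value of joint wide_catch below 0.06 rad and velocity of joint wide_gate between -0.01 and 0.01 m/s and distance of narrow_tab from where it was at the start of the episode below 0.012 m); the robot touches nothing.
It fails at once if the narrower gate is moved by more than 12 mm (distance of narrow_tab from where it was at the start of the episode above 0.012 m).
It also fails if it takes over 32 s, if anything falls off the work surface, if the arm or the gripper's body presses on something with over 40 N, if the wrist force passes 120 N, or if a joint passes its speed limit or range.

ROBOT

A 6-joint arm with a two-finger parallel gripper is mounted at the origin on the work surface. World frame = base frame: x ahead of the robot, y to its left, z up, the work surface at z = 0. Lengths are in mm, angles in rad, forces in N, time in s.
With the tool pointing down it reaches from about 350 to 1000 mm from the base axis. Payload 7.1 kg.
Tool frame: the origin (TCP) lies on the centre line of the jaws, within the pads' length; the fingertips stand bot.tip_extent ahead of it and the grasp point (between the pads) lies 5 mm behind it (bot.tip_extent is the distance from the TCP to the fingertips, in mm); z points along the fingers, y is the line along which they close (so a half turn about z gives the same grasp; the last joint's range is limited). The gripper opens to 85 mm and grips with 20 to 120 N. Pads are 22 mm wide; open, the fingers measure 114 mm over their backs; the gripper's body (76 mm by 85 mm) begins 54 mm behind the grasp point. The pads swing forward as they close: fully open they stand 13 mm farther back than shut.
Start: joints at [1.115, 0.423, 1.63, -0, 1.089, -0.019], TCP at [264.369, 566.316, 245.319] pointing down, gripper open.
Joint ranges: [-3, 3], [-0.9, 2.11], [0.09, 2.58], [-1.31, 4.45], [0.11, 2.69], [-2.54, 2.54]. Speed limits (rad/s): [2.39, 2.39, 3.01, 3.14, 3.14, 3.14].

INTERFACE

Orientations are given as [roll, pitch, yaw] about the fixed x, y, z axes, in that order (R = Rz(yaw) Ry(pitch) Rx(roll)).
In Python, from workcell import bot, cams gives the robot as it stands.
- The arm moves only by the tool drive_tool, never from a script. Its argument "moves" is a list of rows, each a list of 2 entries, a list of its own where there are three numbers: the shift along the tool's x, y, z normalised to -1 to 1, where 1 is 0.2 m, then the turn about the tool's z normalised to -1 to 1, where 1 is 6 degrees. A call has exactly 10 rows; each row shifts and turns the commanded pose from where the row before left it, along the tool's axes as they then stand; what a row does not reach is not made up. A row lasts 1/12 s, in which the tool goes at most 41.7 mm and 7.16 degrees, less where a joint would pass 70% of its speed; a pose out of reach is approached as far as the arm can. A call with a number of a shift or a turn outside -1 to 1 is refused whole. A call with a gripper value outside its range is refused whole. "hand" is the gripper command: -1 is fully open, 1 is shut, values between are in proportion, set as the call begins (left out, the last holds). The fingers move at their own pace and stop on an object; "force" is the grip in N (left out, the last holds). Time passes only in rows, so rows that do not move let the fingers close, or fill a call up. It gives the time, the measured TCP pose, the force, the opening and the grip force at its end, in the units of the state.
- bot.get_obs(): the state, without advancing time (a new reading comes with each control period).
- cams.snapshot(name): name is "side" or "top"; returns a dict with "img" (420x560x3 uint8, red, green, blue), "z_map" (420x560 float32, mm along the optical axis (not along the pixel's ray), 0 where there is no reading), "fx", "fy", "cx", "cy" (pixels), "R" (3x3) and "t" (3): a world point X has camera coordinates R X + t. Camera axes: x right, y down, z forward; pixel columns grow to the right and rows downward; lengths in mm; the calibration is good to about 2 mm. A picture is of the moment at which its call begins.
- bot.finish_job(): hands the job in; it is judged then, once.
The state is a dict: "time": time; "joint_pos": joint angles; "joint_vel": joint speeds; "effort": joint torques, N m; "tool_pos": TCP position; "eef_rot": TCP orientation; "contact_force": force on the tool from outside, world axes, zero at the start; "ft_torque": the same for the moment, N m; "gripper_width": finger opening in mm; "grip_force": force on a finger pad.
Only numpy, scipy, OpenCV 4.12 (cv2) and the standard library are available. Lean on these libraries where they do the work, as an engineer would, in place of code of your own. Each camera call takes 0.05 s, during which the arm holds its last target. There are 200 camera calls.

## Working session

There is one attempt and no reset: what is moved stays moved. The work goes in short steps, Python scripts to look and compute and a tool call to move; the robot and the scene stay as the last step left them, time stands still between calls to the robot, and variables do not carry over. Pictures are saved under pics/ and viewed, at most 10 in all, crops included, and the job is handed in when it is done.

Besides the shell and the picture viewer there is one more tool, called after ">>>" as name(argument=value, ...) on one line, values as JSON. drive_tool: Moves the arm, as the interface text tells. Its arguments: {"type":"object","properties":{"moves":{"type":"array"},"hand":{"type":"number"},"force":{"type":"number"}},"required":["moves"]}

```bash
mkdir -p pics
python3 - <<'E'
from workcell import bot,cams
import cv2,numpy as np
for n in("top","side"):
    s=cams.snapshot(n); cv2.imwrite(f"pics/{n}1.png",s["img"][:,:,::-1]); np.savez(f"{n}1.npz",**s)
    print(n,s["fx"],s["cx"],s["cy"],s["R"].round(3).tolist(),s["t"])
print(bot.get_obs(),bot.tip_extent)
E
```

```text
top 448.0949809823474 283.2618644815076 214.0645925827501 [[-0.02, -0.999, 0.029], [-0.995, 0.018, -0.097], [0.096, -0.031, -0.995]] [ -5.88286152 560.77314668 680.34358865]
side 407.47291233954763 280.4767075377479 214.9287312370446 [[0.991, -0.134, 0.015], [-0.093, -0.761, -0.642], [0.097, 0.634, -0.767]] [-544.74961237  101.47564539  676.02663148]
{'time': 0.1, 'joint_pos': array([ 1.11500806e+00,  4.23764920e-01,  1.63061723e+00,  4.31461034e-05,
        1.08862002e+00, -1.89937687e-02]), 'joint_vel': array([ 0.00071576, -0.00221088, -0.00204403, -0.00134243,  0.00106799,
        0.00023332]), 'effort': array([ 3.94441286e-04, -5.58428156e+01, -2.82446837e+01, -3.60033471e-05,
        2.96506681e-03,  1.13576885e-05]), 'tool_pos': array([264.14881655, 565.90372712, 244.62167132]), 'eef_rot': array([-3.14018412e+00, -6.49621175e-05,  2.70477808e+00]), 'contact_force': array([-0.1582397 ,  0.19736995,  0.03701222]), 'ft_torque': array([-0.04357125,  0.03886468, -0.05231512]), 'grip_force': 0.0, 'gripper_width': 85.40153361949407} 14.0
```

View pics/top1.png

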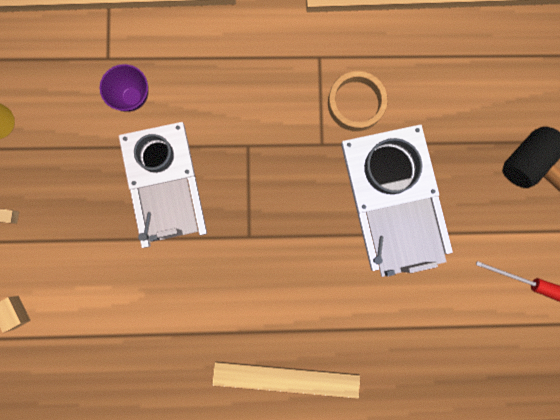

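View pics/side1.png

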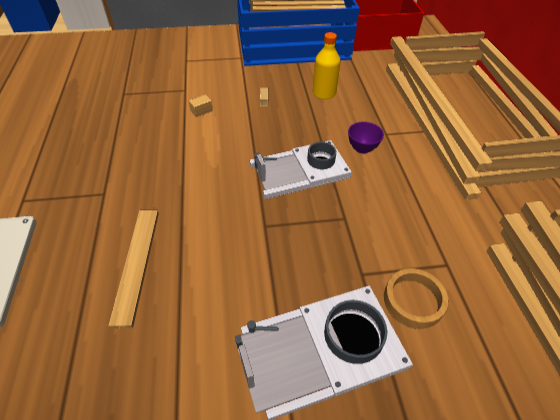

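The top view shows the wide gate at about (395,200), with its tab near (413,267) and the catch near (378,250). The narrow gate is at (165,190). In the side view the wide tab is near (246,360). I'll zoom in on both.

Run:
```python
import cv2,numpy as np
a=np.load("top1.npz")["img"][220:285,360:460,::-1]; b=np.load("side1.npz")["img"][315:415,230:330,::-1]
a=cv2.resize(a,None,fx=4,fy=4,interpolation=2);b=cv2.resize(b,None,fx=4,fy=4,interpolation=2)
c=np.zeros((400,800,3),np.uint8);c[:260,:400]=a;c[:,400:]=b
cv2.imwrite("pics/z1.png",c)
```

```text
(no output)
```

View pics/z1.png

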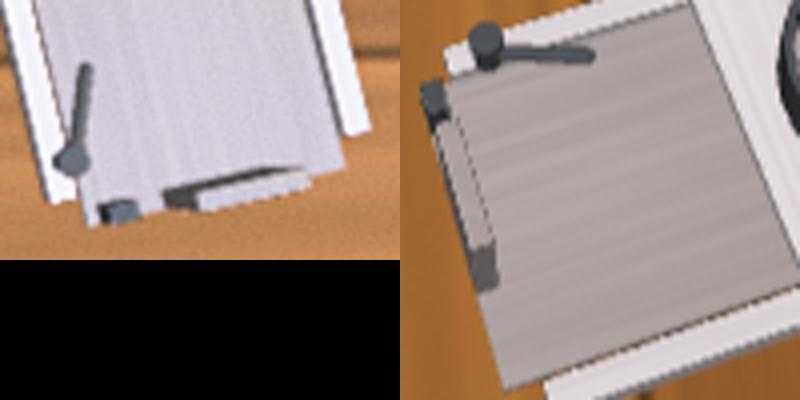

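The zoom shows the tab's top face centred near (423.5,267.5) in top and (246.2,360) in side. The lug is at (390,272) and the catch pivot at (378,260) in top. Next I triangulate the tab and get the slide axis.

```bash
cat > h.py <<'E'
import numpy as np,cv2
V={n:np.load(n+"1.npz") for n in("top","side")}
def ray(n,p):
    s=V[n];R=s["R"];d=R.T@[(p[0]-s["cx"])/s["fx"],(p[1]-s["cy"])/s["fy"],1];return -R.T@s["t"],d/np.linalg.norm(d)
def plane(n,p,z):
    o,d=ray(n,p);return o+d*(z-o[2])/d[2]
def tri(p,q):
    o,d=ray("top",p);O,D=ray("side",q);a=np.linalg.lstsq(np.c_[d,-D],O-o,rcond=None)[0]
    A=o+d*a[0];B=O+D*a[1];return (A+B)/2,np.linalg.norm(A-B)
E
python3 - <<'E'
from h import *
P,e=tri((423.5,267.5),(246.2,360));print("tabtop",P.round(1),e)
ang=lambda d:np.degrees(np.arctan2(d[1],d[0])).round(2)
b=[plane("top",p,18) for p in((349,144),(419,130),(436,192),(364,207))]
print(np.round(b,1).tolist(),ang(b[0]-b[3]),ang(b[1]-b[2]),ang(b[0]-b[1])-90,ang(b[3]-b[2])-90)
# rail edge (right) and tab edge, zoomed crop coords
f=lambda x,y:(x/4+360-.4,y/4+220-.4)
r=plane("top",f(300,0),14)-plane("top",f(345,135),14);print("rail",ang(r))
t=plane("top",f(197,195),57)-plane("top",f(310,170),57);print("tabedge",ang(t)-90, np.linalg.norm(t))
for n in V:  # dark port collar
    g=V[n]["img"].max(2); m=(g<75).astype(np.uint8)
    cs=[c for c in cv2.findContours(m,0,2)[0] if cv2.contourArea(c)>300]
    for c in cs: print(n,[np.round(v,1) for v in cv2.fitEllipse(c)])
z=V["top"]["z_map"];s=V["top"]
for p in((423,267),(424,267),(410,235),(350,180),(435,180)):
    u,v=p;X=s["R"].T@(np.array([(u-s["cx"])/s["fx"],(v-s["cy"])/s["fy"],1])*z[v,u]-s["t"]);print(p,X.round(1))
E
```

```text
tabtop [ 473.1 -224.6   60.1] 0.21407204650296477
[[674.5, -126.6, 18.0], [696.4, -243.1, 18.0], [593.1, -265.8, 18.0], [570.6, -147.2, 18.0]] 11.26 12.39 10.689999999999998 10.739999999999995
rail 15.67
tabedge 11.010000000000005 44.3438014342112
top [array([389.4, 164.9]), array([35.5, 42.8]), np.float64(102.7)]
top [array([155.3, 154.4]), array([21.1, 27.8]), np.float64(45.4)]
top [array([533.4, 157.4]), array([42. , 71.9]), np.float64(44.6)]
side [array([357.1, 326.1]), array([64.3, 68.4]), np.float64(176.4)]
side [array([355.6, 334.1]), array([36.4, 50.9]), np.float64(131.9)]
side [array([352.3, 336.9]), array([60. , 65.3]), np.float64(17.9)]
side [array([321.3, 155.8]), array([24.4, 27.1]), np.float64(14.4)]
side [array([173.2,  10.8]), array([ 37.5, 144.6]), np.float64(89.2)]
side [array([47.5,  0.9]), array([15.9, 52.7]), np.float64(165.3)]
(423, 267) [ 473.7 -225.5   55.4]
(424, 267) [ 473.7 -226.4   57.3]
(410, 235) [ 524.4 -222.    11.2]
(350, 180) [ 616.6 -127.9    8.3]
(435, 180) [ 612.7 -265.    18.6]
```

The tab centre is at about (473.5, -225) and the slide axis is at 11°. The plan is to turn to yaw 101°, so that tool +y is gate +x, shut the gripper, and go in behind the tab.

>>> drive_tool(moves=[[[0,0,0],0.9],[[0,0,0],0.9],[[0,0,0],0.9],[[0,0,0],0.9],[[0,0,0],0.9],[[0,0,0],0.9],[[0,0,0],0.9],[[0,0,0],0.9],[[0,0,0],0.9],[[0,0,0],0.9]], hand=1, force=60)

```text
time: 0.93
tool_pos: [264.2, 566.0, 244.8]
eef_rot: [-3.141, 0.001, 1.758]
contact_force: [0.7, -0.5, 0.4]
gripper_width: 0.2
grip_force: 0.0
```

>>> drive_tool(moves=[[[-0.1,0.03,0],0],[[-0.18,0.03,0],0],[[-0.18,0.03,0],0],[[-0.18,0.03,0],0],[[-0.18,0.03,0],0],[[-0.18,0.03,0],0],[[-0.18,0.03,0],0],[[-0.18,0.03,0],0],[[-0.18,0.03,0],0],[[-0.18,0.03,0],0]])

```text
time: 1.77
tool_pos: [388.8, 238.3, 245.2]
eef_rot: [-3.141, 0.0, 1.763]
contact_force: [1.1, -0.9, -0.5]
gripper_width: -0.1
grip_force: 0.0
```

>>> drive_tool(moves=[[[-0.18,0,0],0],[[-0.18,0,0],0],[[-0.18,0,0],0],[[-0.18,0,0],0],[[-0.18,0,0],0],[[-0.18,-0.03,0],0],[[-0.18,-0.03,0],0],[[-0.18,-0.03,0],0],[[-0.18,-0.03,0],0],[[-0.1,-0.03,0],0]])

```text
time: 2.6
tool_pos: [424.9, -106.4, 245.4]
eef_rot: [3.141, 0.001, 1.761]
contact_force: [0.9, 0.5, 1.2]
gripper_width: 0.3
grip_force: 0.0
```

Run:
```python
from workcell import bot
import numpy as np
o=bot.get_obs();print(o["time"],o["tool_pos"],np.degrees(o["eef_rot"]),o["joint_pos"].round(2),bot.tip_extent)
y=o["eef_rot"][2];g=np.radians(11);T=np.array([473.5,-225])-60*np.array([np.cos(g),np.sin(g)])-o["tool_pos"][:2]
print("shift tool x,y /200:",(T@[np.cos(y),np.sin(y)])/200,(T@[np.sin(y),-np.cos(y)])/200)
```

```text
2.6 [ 424.85946111 -106.36330901  245.37718911] [1.79977914e+02 4.81580977e-02 1.00887419e+02] [-0.27  0.14  2.03 -0.    0.97 -0.46] 14.0
shift tool x,y /200: -0.6290318326360468 -0.1732147027070318
```

>>> drive_tool(moves=[[[-0.13,-0.035,0],0],[[-0.15,-0.04,0],0],[[-0.15,-0.04,0.05],0],[[-0.12,-0.035,0.1],0],[[-0.08,-0.02,0.15],0],[[0,0,0.15],0],[[0,0,0.1],0],[[0,0,0.05],0],[[0,0,0],0],[[0,0,0],0]])

```text
time: 3.43
tool_pos: [415.5, -233.4, 125.4]
eef_rot: [-3.141, -0.0, 1.763]
contact_force: [0.0, -0.7, 0.4]
gripper_width: 0.4
grip_force: 0.0
```

```bash
cat > look.py <<'E'
import sys,cv2,numpy as np
from workcell import bot,cams
k=sys.argv[1];o=bot.get_obs()
a=cams.snapshot("top")["img"][190:310,330:470,::-1]; b=cams.snapshot("side")["img"][260:420,180:340,::-1]
a=cv2.resize(a,(400,343),interpolation=2);b=cv2.resize(b,(400,400),interpolation=2)
c=np.zeros((400,800,3),np.uint8);c[:343,:400]=a;c[:,400:]=b
cv2.imwrite(f"pics/{k}.png",c)
g=np.radians(11);d=o["tool_pos"][:2]-[473.5,-225]
print(o["time"],o["tool_pos"].round(1),np.degrees(o["eef_rot"]).round(1),"F",o["contact_force"].round(1),"along,across",d@[np.cos(g),np.sin(g)],d@[-np.sin(g),np.cos(g)])
E
python3 look.py a1
```

```text
3.4333 [ 415.5 -233.4  125.4] [-180.   -0.  101.] F [ 0.  -0.7  0.4] along,across -58.58431808920305 2.79296364686855
```

View pics/a1.png

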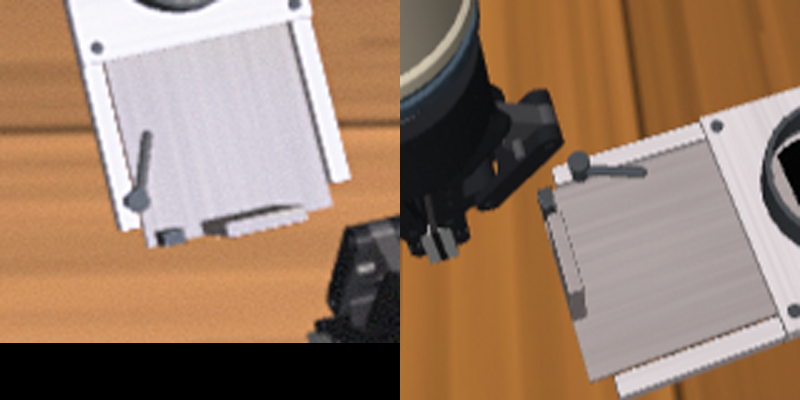

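The view is clear: the tab is untouched and the fingers are about 58 mm behind it. The knuckles bulge along the push direction and could meet the tab's top. I'll turn 90° so the flat pad sides push and the linkage lies across the gate.

>>> drive_tool(moves=[[[0,0,0],1],[[0,0,0],1],[[0,0,0],1],[[0,0,0],1],[[0,0,0],1],[[0,0,0],1],[[0,0,0],1],[[0,0,0],1],[[0,0,0],1],[[0,0,0],1]])

```text
time: 4.37
tool_pos: [416.4, -233.9, 127.0]
eef_rot: [3.139, -0.001, 0.711]
contact_force: [-0.6, 0.4, -1.2]
gripper_width: 0.3
grip_force: 0.0
```

>>> drive_tool(moves=[[[0,0,0],1],[[0,0,0],1],[[0,0,0],1],[[0,0,0],1],[[0,0,0],1],[[0,0,0.07],0],[[0,0,0.1],0],[[0,0,0.1],0],[[0,0,0.08],0],[[0,0,0.05],0]])

```text
time: 5.2
tool_pos: [416.0, -233.6, 45.4]
eef_rot: [3.141, -0.001, 0.192]
contact_force: [0.5, -0.3, 0.3]
gripper_width: -0.1
grip_force: 0.0
```

```bash
python3 look.py a2
```

```text
5.2 [ 416.  -233.6   45.4] [ 1.799e+02 -1.000e-01  1.100e+01] F [ 0.5 -0.3  0.3] along,across -58.103367090685126 2.487606051321835
```

View pics/a2.png

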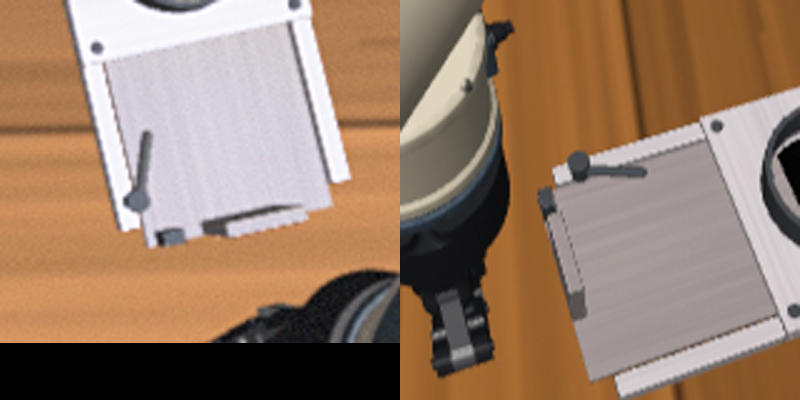

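The view is as expected. I'll descend slightly, correct sideways and approach the tab.

>>> drive_tool(moves=[[[0,0.012,0.035],0],[[0.03,0,0],0],[[0.04,0,0],0],[[0.04,0,0],0],[[0.03,0,0],0],[[0.03,0,0],0],[[0.03,0,0],0],[[0.02,0,0],0],[[0.02,0,0],0],[[0.02,0,0],0]])

```text
time: 6.13
tool_pos: [466.0, -225.8, 38.2]
eef_rot: [-3.141, 0.002, 0.192]
contact_force: [-6.4, -2.8, 5.3]
gripper_width: -0.0
grip_force: 3.2
```

```bash
python3 look.py a3
```

```text
6.1333 [ 466.  -225.8   38.2] [-1.799e+02  1.000e-01  1.100e+01] F [-6.4 -2.8  5.3] along,across -7.546975426473253 0.6627404817799541
```

View pics/a3.png

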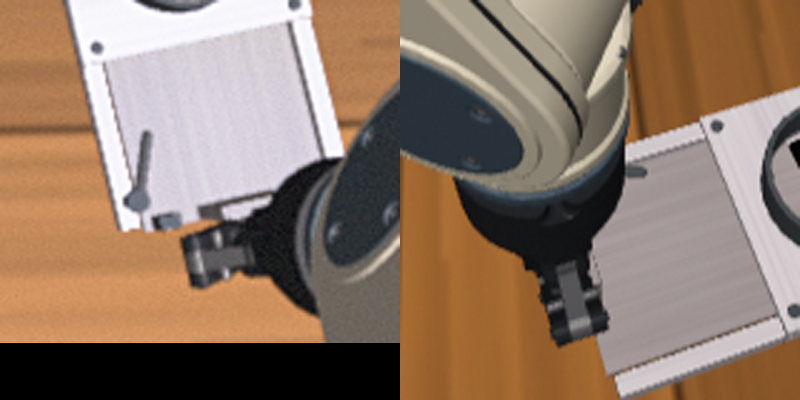

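Contact made: the force is about 7 N and the blade has moved roughly 7 mm. I'll keep pushing.

>>> drive_tool(moves=[[[0.025,0,0],0],[[0.025,0,0],0],[[0.025,0,0],0],[[0.025,0,0],0],[[0.025,0,0],0],[[0.025,0,0],0],[[0.025,0,0],0],[[0.025,0,0],0],[[0.025,0,0],0],[[0.025,0,0],0]])

```text
time: 7.07
tool_pos: [513.7, -216.1, 38.1]
eef_rot: [-3.139, 0.004, 0.192]
contact_force: [-8.7, -1.9, 6.1]
gripper_width: -0.0
grip_force: 4.4
```

>>> drive_tool(moves=[[[0.01,0,0],0],[[0.01,0,0],0],[[0.01,0,0],0],[[0.01,0,0],0],[[0.01,0,0],0],[[0.01,0,0],0],[[0.01,0,0],0],[[0.01,0,0],0],[[0,0,0],0],[[0,0,0],0]])

```text
time: 7.9
tool_pos: [524.8, -213.6, 37.8]
eef_rot: [-3.137, 0.012, 0.192]
contact_force: [-25.6, -11.7, 18.2]
gripper_width: 0.3
grip_force: 13.9
```

```bash
python3 look.py a4
```

```text
7.9 [ 524.8 -213.6   37.8] [-179.7    0.7   11. ] F [-25.6 -11.7  18.2] along,across 52.55180759030999 1.388106339605038
```

View pics/a4.png

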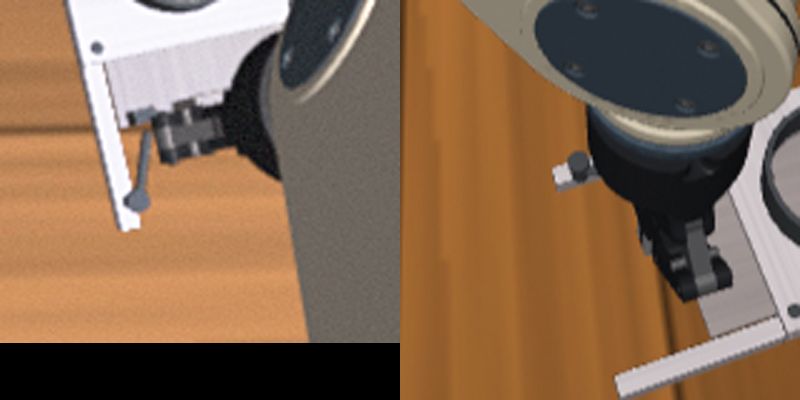

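The push stalled at about 28 N after 67 mm of travel, which matches the stop. The lug at (143,115) in the crop is past the catch tip at (148,130), and the catch looks back at rest. I'll back off and check.

>>> drive_tool(moves=[[[-0.03,0,0],0],[[-0.04,0,0],0],[[-0.06,0,0],0],[[-0.06,0,0],0],[[-0.06,0,0],0],[[-0.05,0,0],0],[[-0.05,0,-0.05],0],[[-0.05,0,-0.1],0],[[-0.05,0,-0.15],0],[[0,0,-0.15],0]])

```text
time: 8.83
tool_pos: [440.0, -230.0, 128.2]
eef_rot: [-3.139, 0.004, 0.191]
contact_force: [0.2, -0.3, -0.3]
gripper_width: -0.1
grip_force: 0.0
```

>>> drive_tool(moves=[[[-0.1,0,-0.1],0],[[-0.1,0,-0.1],0],[[-0.05,0,-0.05],0],[[0,0,0],0],[[0,0,0],0],[[0,0,0],0],[[0,0,0],0],[[0,0,0],0],[[0,0,0],0],[[0,0,0],0]])

```text
time: 9.67
tool_pos: [394.3, -239.9, 177.8]
eef_rot: [-3.141, 0.001, 0.192]
contact_force: [0.6, -0.4, -0.2]
gripper_width: -0.2
grip_force: 0.0
```

```bash
python3 look.py a5
```

```text
9.6667 [ 394.3 -239.9  177.8] [-180.    0.   11.] F [ 0.6 -0.4 -0.2] along,across -80.53670615243006 0.4942033991990673
```

View pics/a5.png

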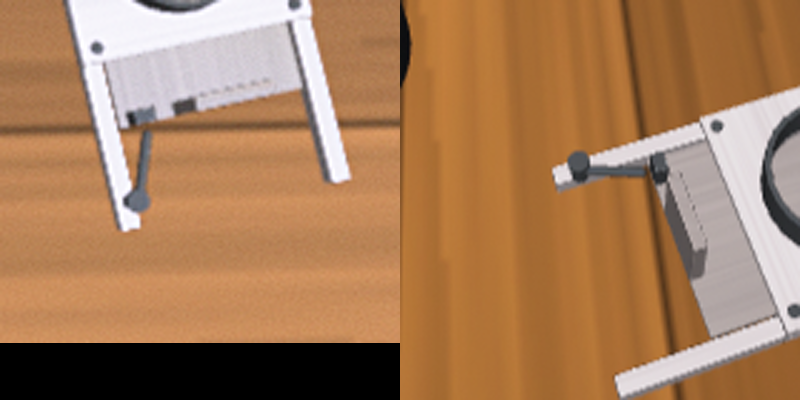

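The catch is back at its rest angle with its tip directly behind the lug, and the gripper is clear. I'll check the gap between the tab and the body against the stated 31 mm.

Run:
```python
from h import *
f=lambda x,y:((x-400)/2.5+180-.3,y/2.5+260-.3)
g=np.radians(11);e=np.array([np.cos(g),np.sin(g),0])
t=plane("side",f(687,208),59);P=plane("side",(246.2,360),59)
a=plane("side",f(703,125),18);b=plane("side",f(783,318),18)
print("travel",(t-P)@e,"gap",[(q-t)@e-4 for q in(a,b)])
h=lambda x,y:(x/2.857+330-.3,y/2.857+190-.3)
for p,q in(((137,202),(147,132)),((137,202),(148,130))):
    d=plane("top",h(*q),23)-plane("top",h(*p),23);print("catch dir",np.degrees(np.arctan2(d[1],d[0])))
```

```text
travel 68.08568082857964 gap [np.float64(30.744178962191526), np.float64(31.895357621893865)]
catch dir -10.551603808225043
catch dir -11.110627295154151
```

The gap is about 31 mm, so the gate is shut, and the catch is at its rest angle.

```bash
python3 -c "
from workcell import bot
print(bot.finish_job())"
```

```text
the job is handed in; nothing more can be done
None
```

The wide gate is pushed fully shut: its tab sits about 31 mm from the gate's body, as it should when shut. The catch is back at rest behind the lug, the narrower gate was never approached, the arm is clear, and the job is handed in (no verdict was returned).

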